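# Load the media press and ratchet it three clicks

## Task

Pick up the small spouted metal pouring cup by its bar grip, pour all five white ceramic balls into the open box of the press and stand the cup back upright on the table. Then take the press's upright black lever grip and swing the lever clockwise (seen from above) until you have felt exactly three ratchet clicks, the third dropped home and no fourth. Finish there, still holding the lever grip between the fingers, and leave the loose things lying around in their places.

Things in the scene. Friction and masses are not known exactly. Their poses are not given: they have to be found in the camera images.
- cup: Loose aluminium pouring cup, about 140 g, 110 x 60 x 96 mm (over its grip). Origin under the middle of its flat floor (3 mm thick), z up; the spout points to its own -x. Floor from x = -28 to +28 mm, side walls 34 mm high, back wall at x = +30 mm; in front a ramp rises 25 degrees to the lip, so about 40 degrees of nose-down tilt empties it. The balls lie on its floor.
- cup_grip (a point): Middle of the cup's straight black bar grip, 88 mm above the cup's underside and 12 mm toward the spout from its origin, about over the centre of mass. The bar runs along the cup's x from -48 to +36 mm, 14 mm wide (y), 16 mm tall; both sides are free, it is carried by a post at its rear end only.
- cup_lip (a point): Middle of the spout's lip, 75 mm in front of the cup's origin (cup's -x) and 25 mm above its underside.
- ball1_center (a point): Centre of white ceramic ball 1 of five, 16 mm diameter, 10 g.
- ball2_center (a point): Centre of white ceramic ball 2 of five, 16 mm diameter, 10 g.
- ball3_center (a point): Centre of white ceramic ball 3 of five, 16 mm diameter, 10 g.
- ball4_center (a point): Centre of white ceramic ball 4 of five, 16 mm diameter, 10 g.
- ball5_center (a point): Centre of white ceramic ball 5 of five, 16 mm diameter, 10 g.
- press: Fixed grey base plate 150 x 255 x 12 mm of the bench press, upright z, origin on its underside; carries the box in its +y half and the ratchet lever in its -y half. Everything on the plate below the lever arm is at most 58 mm high.
- box_center (a point): Centre of the floor of the press's open aluminium box, 12 mm above the table. Inside 90 mm (press's x) by 100 mm (y), walls 4 mm thick, tops 57 mm above the table. The wall on the lever's side is covered by a steel ram plate 5 mm thick that the lever pushes along the press's +y, 12 mm per rad.
- lever_axis (a point): Point on the lever's vertical axis, 66 mm above the table, at the height of the lever's flat arm (8 mm thick, 18 mm wide).
- grip_center (a point): Middle of the upright round black grip at the lever's end: 22 mm diameter, 50 mm tall, from 70 to 120 mm above the table; this point is 95 mm above it and 110 mm from the lever's axis. The grip is solid with the lever and turns with it: turn the hand too, or grip lightly.
- lever (a joint): Lever angle, rad; grows as the lever swings clockwise seen from above; 0 at the back stop, arm 60 degrees clockwise from the press's +x. It starts in its free travel (push 1 to 3 N); then a sprung pawl climbs teeth: the push grows to 8 to 16 N and drops to about 0 at each click. It clicks over at about 0.37, 0.59, 0.81 and (too far) 1.03 rad and drops to a seat 0.08 rad past each. A click cannot be undone.
- syringe: Loose bystander: white syringe lying on the table, 131 mm long.
- screwdriver: Loose bystander: screwdriver lying on the table, 136 mm long.
- spare_cap: Loose bystander: white screw cap, 37 mm diameter, 18 mm high.
Things that resemble listed ones, but are neither listed nor needed, are in the scene too. Leave any blue look-alike of the cup alone.

How it is judged:
On the way, in this order (a step that is already met when the one before it is completed fails the run):
1. the cup is held in the fingers, lifted clear of the table (height (world z) of cup above 0.04 m and contact force between the fingers and cup above 0.5 N), for 0.2 s.
2. all five balls lie in the box of the press (x of ball1_center in the frame of box_center between -0.046 and 0.046 m and y of ball1_center in the frame of box_center between -0.051 and 0.051 m and z of each of ball1_center, ball2_center, ball3_center, ball4_center, ball5_center in the frame of box_center below 0.04 m and x of ball2_center in the frame of box_center between -0.046 and 0.046 m and y of ball2_center in the frame of box_center between -0.051 and 0.051 m and x of ball3_center in the frame of box_center between -0.046 and 0.046 m and y of ball3_center in the frame of box_center between -0.051 and 0.051 m and x of ball4_center in the frame of box_center between -0.046 and 0.046 m and y of ball4_center in the frame of box_center between -0.051 and 0.051 m and x of ball5_center in the frame of box_center between -0.046 and 0.046 m and y of ball5_center in the frame of box_center between -0.051 and 0.051 m), for 0.3 s.
3. the cup stands upright on the table, let go (height (world z) of cup below 0.008 m and angle between cup's own z axis and vertical below 0.1 rad and contact force between the fingers and cup below 0.1 N), for 0.2 s.
4. the lever has passed its third click (value of joint lever above 0.83 rad), for 0.2 s.
At the end, for the whole second after the job is handed in: Fingers on the lever (over 1 N), which stays between clicks three and four (0.83 to 1.01 rad); five balls in the box (inside its walls, under 40 mm above its floor); cup let go, upright on the table (under 8 mm up, tilt under 0.1 rad) (all of step 2 and all of step 3 and value of joint lever between 0.83 and 1.01 rad and contact force between the fingers and lever above 1 N); the arm keeps its last pose, push and grip.
It fails at once if the lever is driven past a fourth click (value of joint lever above 1.06 rad).
It fails at once if the lever is clicked while balls are still outside the box (value of joint lever above 0.5 rad and not ((x of ball1_center in the frame of box_center between -0.046 and 0.046 m and y of ball1_center in the frame of box_center between -0.051 and 0.051 m and z of ball1_center in the frame of box_center below 0.04 m) and (x of ball2_center in the frame of box_center between -0.046 and 0.046 m and y of ball2_center in the frame of box_center between -0.051 and 0.051 m and z of ball2_center in the frame of box_center below 0.04 m) and (x of ball3_center in the frame of box_center between -0.046 and 0.046 m and y of ball3_center in the frame of box_center between -0.051 and 0.051 m and z of ball3_center in the frame of box_center below 0.04 m) and (x of ball4_center in the frame of box_center between -0.046 and 0.046 m and y of ball4_center in the frame of box_center between -0.051 and 0.051 m and z of ball4_center in the frame of box_center below 0.04 m) and (x of ball5_center in the frame of box_center between -0.046 and 0.046 m and y of ball5_center in the frame of box_center between -0.051 and 0.051 m and z of ball5_center in the frame of box_center below 0.04 m))).
It fails at once if a loose bystander is moved more than 3 cm (distance of any of syringe, screwdriver, spare_cap from where it was at the start of the episode above 0.03 m).
It also fails if it takes over 72 s, if anything falls off the work surface, if the arm or the gripper's body presses on something with over 40 N, if the wrist force passes 120 N, or if a joint passes its speed limit or range.

## Robot

A 7-joint arm with a two-finger parallel gripper is mounted at the origin on a cart in front of the work surface, level with it; the furniture and walls round the work are solid. World frame = base frame: x ahead of the robot, y to its left, z up, the work surface at z = 0. Lengths are in m, angles in rad, forces in N, time in s.
With the tool pointing down it reaches from about 0.425 to 0.875 m from the base axis. Payload 4.7 kg.
Tool frame: the origin (TCP) lies midway between the tips of the shut fingers; the grasp point (between the pads) lies 19 mm behind it; z points along the fingers, y is the line along which they close (so a half turn about z gives the same grasp; the last joint's range is limited). The gripper opens to 85 mm and grips with 20 to 120 N. Pads are 22 mm wide; open, the fingers measure 114 mm over their backs; the gripper's body (76 mm by 85 mm) begins 54 mm behind the grasp point. The pads swing forward as they close: fully open they stand 13 mm farther back than shut.
Start: joints at [-1.278, 0.321, -0.07, 1.45, 0.023, 1.371, -0.057], TCP at [0.179, 0.625, 0.207] pointing down, gripper open.
Joint ranges: [-2.86, 2.86], [-0.3, 2.09], [-1.38, 1.24], [0.06, 2.45], [-1.56, 4.7], [0.09, 2.05], [-2.69, 2.69]. Speed limits (rad/s): [2.57, 2.57, 3.14, 3.14, 3.14, 3.14, 3.14].

## Interface

Orientations are given as [roll, pitch, yaw] about the fixed x, y, z axes, in that order (R = Rz(yaw) Ry(pitch) Rx(roll)).
In Python, from rig import r gives the robot as it stands.
- The arm moves only by the tool arm_command, never from a script. Its argument "commands" is a list of rows, each an object with "slide": the shift along the tool's x, y, z in cm, a list of three; "spin": the turn about the tool's z in rad. A call has 1 to 10 rows; each row shifts and turns the commanded pose from where the row before left it, along the tool's axes as they then stand; what a row does not reach is not made up. A row lasts 1/12 s, in which the tool goes at most 41.7 mm and 7.16 degrees, less where a joint would pass 70% of its speed; a pose out of reach is approached as far as the arm can. A call with a gripper value outside its range is refused whole. "grip" is the opening, from 0 (shut) to 1 (fully open), set as the call begins (left out, the last holds). The fingers move at their own pace and stop on an object; "grip_force" is the grip in N (left out, the last holds). Time passes only in rows, so rows that do not move let the fingers close. It gives the time, the measured TCP pose, the force, the opening and the grip force at its end, in the units of the state.
- r.read_state(): the state, without advancing time (a new reading comes with each control period).
- r.snapshot(name): name is "scene" or "top" or "wrist"; returns a dict with "pixels" (480x640x3 uint8, blue, green, red), "camera_matrix" (3x3 intrinsics, pixels), "camera_from_world" (4x4, takes a point from world to camera coordinates); the wrist camera has in their place "T_tool_cam" (4x4, takes a point from camera to tool coordinates, whose origin is the TCP and whose axes are the flange's). Camera axes: x right, y down, z forward; pixel columns grow to the right and rows downward; lengths in m; the calibration is good to about 2 mm. A picture is of the moment at which its call begins: read the wrist's pose just before it. There is no depth.
- r.sign_off(): hands the job in; it is judged then, once.
The state is a dict: "time": time; "q": joint angles; "qd": joint speeds; "joint_torque": joint torques, N m; "tcp_pos": TCP position; "orientation": TCP orientation; "contact_force": force on the tool from outside, world axes, zero at the start; "wrist_torque": the same for the moment, N m; "finger_gap": finger opening in m; "grasp_force": force on a finger pad.
Only numpy, scipy, OpenCV 4.12 (cv2) and the standard library are available. Lean on these libraries where they do the work, as an engineer would, in place of code of your own. Each camera call takes 0.05 s, during which the arm holds its last target. There are 200 camera calls.

## Working session

There is one attempt and no reset: what is moved stays moved. The work goes in short steps, Python scripts to look and compute and a tool call to move; the robot and the scene stay as the last step left them, time stands still between calls to the robot, and variables do not carry over. Pictures are saved under pics/ and viewed, at most 10 in all, crops included, and the job is handed in when it is done.

Besides the shell and the picture viewer there is one more tool, called after "Call:" as name(argument=value, ...), one argument or row to a line, values as JSON. arm_command: Moves the arm, as the interface text tells. Its arguments: {"type":"object","properties":{"commands":{"type":"array"},"grip":{"type":"number"},"grip_force":{"type":"number"}},"required":["commands"]}

```bash
mkdir -p pics; python3 - <<'E'
from rig import r
import cv2,json
s=r.read_state();print({k:s[k] for k in('time','tcp_pos','orientation','finger_gap','contact_force')})
for n in('scene','top'):
    d=r.snapshot(n);cv2.imwrite(f'pics/{n}0.png',d['pixels']);print(n,d['camera_matrix'],d['camera_from_world'])
E
```

```text
{'time': 0.0, 'tcp_pos': array([0.17878589, 0.62431901, 0.20623954]), 'orientation': array([-3.13969661e+00,  1.02403548e-04,  2.86279812e+00]), 'finger_gap': 0.08531665235123648, 'contact_force': array([-0.26736712,  0.14860803,  0.62785333])}
scene [[556.63241317   0.         315.2919499 ]
 [  0.         556.63241317 241.35148349]
 [  0.           0.           1.        ]] [[ 0.46021333 -0.88752912 -0.0222656  -0.17745386]
 [-0.56343793 -0.27259604 -0.77989044  0.37632759]
 [ 0.68610596  0.37146126 -0.6255199   0.74612004]
 [ 0.          0.          0.          1.        ]]
top [[474.25147049   0.         325.41960765]
 [  0.         474.25147049 242.36061771]
 [  0.           0.           1.        ]] [[ 0.00705196 -0.99990963  0.01144574  0.05644131]
 [-0.98560484 -0.00888365 -0.16883183  0.54589764]
 [ 0.16891825 -0.01009038 -0.98557841  0.94126252]
 [ 0.          0.          0.          1.        ]]
```

View pics/scene0.png

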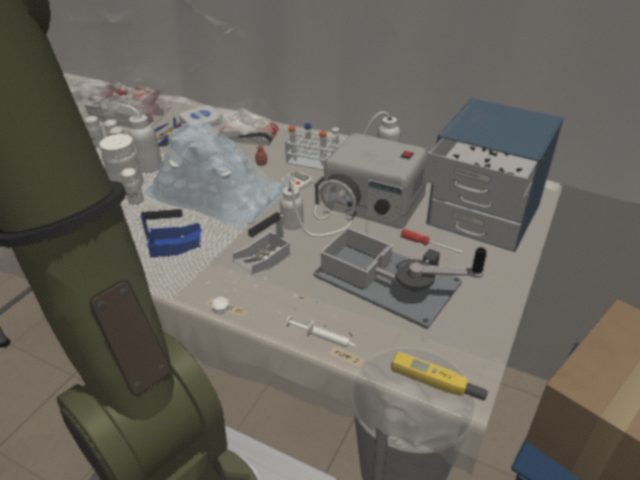

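View pics/top0.png

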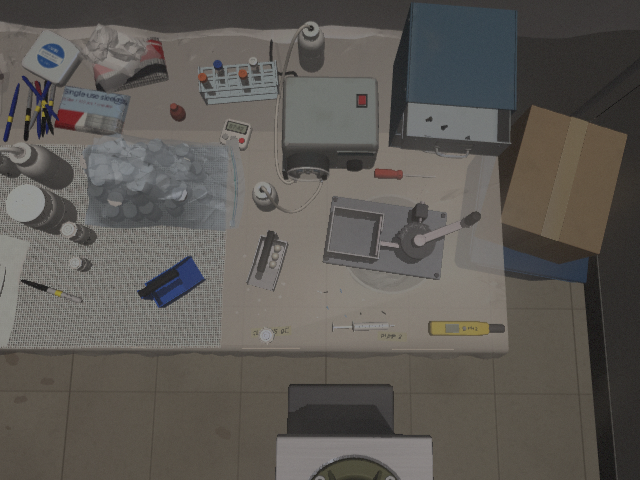

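The scene view shows the cup near (262,248), the box at (355,258) and the lever grip at (480,260). In the top view the cup is at (268,262), the box at (355,233), the lever axis at (420,240) and the grip at (473,218). I'll zoom in.

```bash
python3 - <<'E'
import cv2,numpy as np
t=cv2.imread('pics/top0.png')[185:305,238:488]; s=cv2.imread('pics/scene0.png')[200:330,225:495]
a=cv2.resize(t,None,fx=3.2,fy=3.2,interpolation=cv2.INTER_CUBIC)
cv2.imwrite('pics/topz.png',a)
cv2.imwrite('pics/scz.png',cv2.resize(s,None,fx=2.96,fy=2.96,interpolation=cv2.INTER_CUBIC))
E
```

```text
(no output)
```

View pics/topz.png

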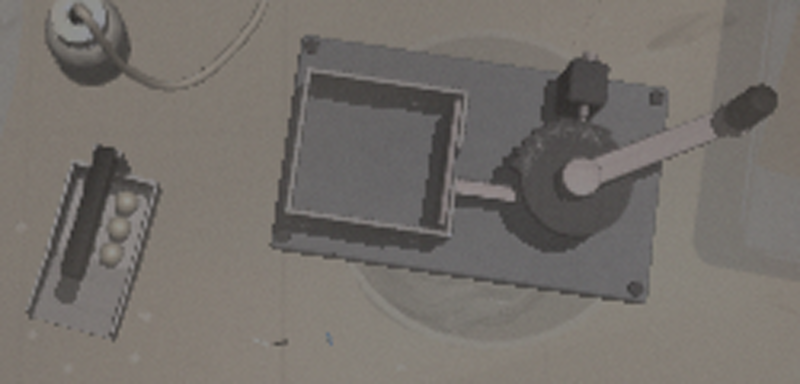

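View pics/scz.png

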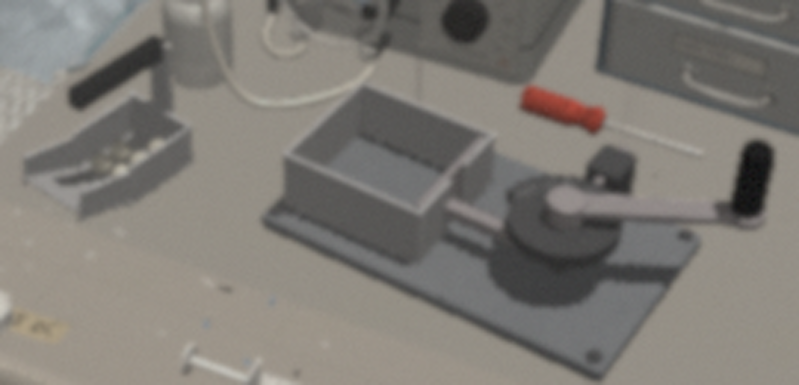

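The zooms show the cup spout pointing toward the robot, the bar over the middle of the cup, and the lever pointing right and away. Next I'll fit poses to these pixels.

```bash
cat > fit.py <<'E'
import numpy as np
from scipy.optimize import least_squares
K={'t':(np.array([[474.25147,0,325.4196],[0,474.25147,242.3606],[0,0,1]]),np.array([[.00705196,-.99990963,.01144574,.05644131],[-.98560484,-.00888365,-.16883183,.54589764],[.16891825,-.01009038,-.98557841,.94126252]])),
's':(np.array([[556.63241,0,315.29195],[0,556.63241,241.35148],[0,0,1]]),np.array([[.46021333,-.88752912,-.0222656,-.17745386],[-.56343793,-.27259604,-.77989044,.37632759],[.68610596,.37146126,-.6255199,.74612004]]))}
def proj(c,P):
    k,T=K[c];q=k@(T[:,:3]@np.array(P)+T[:,3]);return q[:2]/q[2]
def px(c,u,v):
    return np.array([238+(u+.5)/3.2-.5,185+(v+.5)/3.2-.5]) if c=='t' else np.array([225+(u+.5)/2.96-.5,200+(v+.5)/2.96-.5])
def rot(a,p): return np.array([np.cos(a)*p[0]-np.sin(a)*p[1],np.sin(a)*p[0]+np.cos(a)*p[1]])
E
python3 - <<'E'
from fit import *
def fit(obs,x0,f):
    g=lambda x:np.concatenate([proj(c,f(x,p))-px(c,u,v) for c,u,v,p in obs])
    s=least_squares(g,x0,loss='soft_l1');return s.x,g(s.x).reshape(-1,2).round(1)
body=lambda x,p:[*(np.array(x[:2])+rot(x[2],p)),p[2]]
m=1e-3
cup=[('t',72,163,(30*m,30*m,34*m)),('t',160,187,(30*m,-30*m,34*m)),('t',28,318,(-75*m,30*m,25*m)),('t',117,338,(-75*m,-30*m,25*m)),
('s',140,97,(30*m,30*m,34*m)),('s',190,128,(30*m,-30*m,34*m)),('s',25,160,(-75*m,30*m,25*m)),('s',80,215,(-75*m,-30*m,25*m)),
('s',160,42,(36*m,0,92*m)),('s',75,100,(-48*m,0,86*m)),('t',105,150,(36*m,0,96*m)),('t',74,276,(-48*m,0,96*m))]
print('cup',*fit(cup,[.5,.1,-.2],body))
pl=[('t',303,37,(.075,.1275,.012)),('t',668,88,(.075,-.1275,.012)),('t',645,302,(-.075,-.1275,.012)),('t',272,247,(-.075,.1275,.012)),
('s',265,217,(-.075,.1275,.012)),('s',600,377,(-.075,-.1275,.012)),('s',698,242,(.075,-.1275,.012))]
xp,rs=fit(pl,[.5,-.1,-.1],body);print('press',xp,rs)
bx=[('t',307,70,(.049,.054,.057)),('t',467,93,(.049,-.054,.057)),('t',452,237,(-.049,-.054,.057)),('t',288,212,(-.049,.054,.057)),
('s',362,87,(.049,.054,.057)),('s',495,135,(.049,-.054,.057)),('s',420,210,(-.049,-.054,.057)),('s',285,155,(-.049,.054,.057))]
print('box',*fit(bx,[.5,-.05,-.1],body))
pt=lambda x,p:[x[0],x[1],p]
ax,rs=fit([('t',582,176,.072),('s',568,198,.072)],[.5,-.1],pt);print('axis',ax,rs)
g,rs=fit([('t',764,97,.120),('s',758,147,.120),('s',750,217,.070),('t',733,126,.070)],[.5,-.2],pt);print('grip',g,rs)
d=g-ax;print(np.linalg.norm(d),'ang',np.arctan2(d[1],d[0]),'lever0',xp[2]-np.pi/3)
E
```

```text
cup [ 0.52446389  0.1776828  -0.26198554] [[-0.2 -0.2]
 [-0.4 -0.2]
 [-0.4 -0.3]
 [-0.7  1.1]
 [-2.  -0.8]
 [ 1.2  0.3]
 [-0.1  5.4]
 [ 1.3 -0.2]
 [ 1.5 -0.2]
 [-0.1  1.8]
 [ 1.  -0.8]
 [-1.6  0.6]]
press [ 0.56321623 -0.06806864 -0.1452248 ] [[-0.6 -0.8]
 [ 0.8  0.7]
 [ 0.3  1.7]
 [-1.3  0.7]
 [-1.6 -0.5]
 [ 0.9 -0.6]
 [ 2.9 -2.1]]
box [ 0.56472725 -0.00111467 -0.13328814] [[-0.7 -0.4]
 [ 0.6 -0.4]
 [-0.4  0.7]
 [-1.3  1.2]
 [ 0.2 -2.3]
 [ 1.3 -0.4]
 [ 1.2  1.8]
 [-0.6 -0. ]]
axis [ 0.54801653 -0.12933932] [[-0.4  0.1]
 [ 0.4  0. ]]
grip [ 0.58568347 -0.23119365] [[-0.6  2. ]
 [ 0.7  0.9]
 [-1.1 -1.7]
 [ 1.2 -1.7]]
0.10859605120903966 ang -1.2165818932281893 lever0 -1.1924223491977959
```

Call:
arm_command(
  commands=[
    {"slide": [-3,-2.4,0],"spin": 0},
    {"slide": [-3,-2.4,0],"spin": 0},
    {"slide": [-3,-2.4,0],"spin": 0},
    {"slide": [-3,-2.4,0],"spin": 0},
    {"slide": [-3,-2.4,0],"spin": 0},
    {"slide": [-3,-2.4,0],"spin": 0},
    {"slide": [-3,-2.4,0],"spin": 0},
    {"slide": [-3,-2.4,0],"spin": 0},
    {"slide": [-3,-2.4,0],"spin": 0},
    {"slide": [-3,-2.4,0],"spin": 0},
  ],
  grip=0.7,
  grip_force=20,
)

```text
time: 0.93
tcp_pos: [0.4018, 0.3097, 0.2071]
orientation: [-3.141, -0.0, 2.863]
contact_force: [0.3, 1.0, -0.3]
finger_gap: 0.0598
grasp_force: 0.0
```

Call:
arm_command(
  commands=[
    {"slide": [-3,-2.4,0],"spin": -0.017},
    {"slide": [-3,-2.4,0],"spin": 0},
    {"slide": [-3,-2.4,0],"spin": 0},
    {"slide": [-3,-2.4,0],"spin": 0},
    {"slide": [0,0,0],"spin": 0},
    {"slide": [0,0,0],"spin": 0},
  ],
)

```text
time: 1.43
tcp_pos: [0.4928, 0.1847, 0.207]
orientation: [-3.141, -0.0, 2.874]
contact_force: [0.2, 0.1, -0.6]
finger_gap: 0.0598
grasp_force: 0.0
```

```bash
python3 - <<'E'
from rig import r
import cv2,numpy as np
s=r.read_state();print(s['q'])
d=r.snapshot('wrist');cv2.imwrite('pics/w1.png',d['pixels']);print(d['camera_matrix'],d['T_tool_cam'])
# predicted pixels of TCP and of bar ends
from scipy.spatial.transform import Rotation as R
Rt=R.from_euler('xyz',s['orientation']).as_matrix();T=d['T_tool_cam']
for p in[(-.048,0,.096),(.036,0,.096),(-.075,.03,.025),(-.075,-.03,.025)]:
    a=-.262;w=np.array([.5245+np.cos(a)*p[0]-np.sin(a)*p[1],.1777+np.sin(a)*p[0]+np.cos(a)*p[1],p[2]])
    t=Rt.T@(w-s['tcp_pos']);c=T[:3,:3].T@(t-T[:3,3]);u=d['camera_matrix']@c;print(p,u[:2]/u[2])
E
```

```text
[-0.73080533  0.05343467  0.33500272  1.76824204 -0.01766506  1.32350948
  0.91123403]
[[339.12959775   0.         318.02857996]
 [  0.         339.12959775 240.26081869]
 [  0.           0.           1.        ]] [[ 1.02559333e-04 -9.63366191e-01 -2.68189431e-01  6.84155513e-02]
 [ 9.99999958e-01  2.65341641e-05  2.87100098e-04  3.29990551e-04]
 [-2.69466345e-04 -2.68189449e-01  9.63366154e-01 -1.65832097e-01]
 [ 0.00000000e+00  0.00000000e+00  0.00000000e+00  1.00000000e+00]]
(-0.048, 0, 0.096) [319.31698066 212.07089421]
(0.036, 0, 0.096) [319.74237487 304.6254579 ]
(-0.075, 0.03, 0.025) [348.71865275 172.28792529]
(-0.075, -0.03, 0.025) [289.228692   172.62166665]
```

View pics/w1.png

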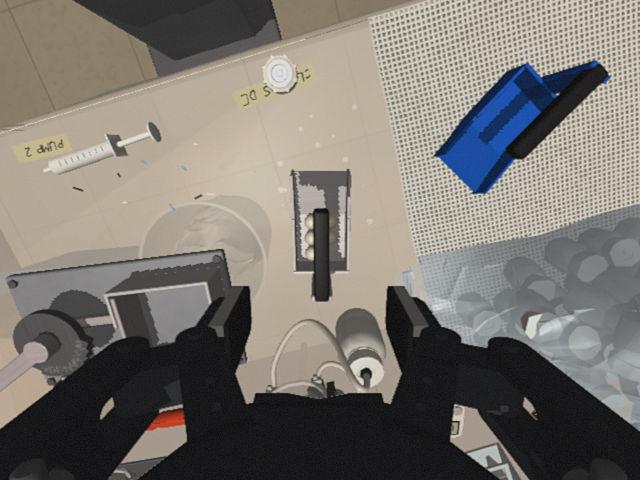

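The wrist view shows the bar from (321,210) to (321,300), which matches the prediction within about 2 px. Descending to grasp it.

Call:
arm_command(
  commands=[
    {"slide": [0,0,3.5],"spin": 0},
    {"slide": [0,0,3.5],"spin": 0},
    {"slide": [0,0,3.5],"spin": 0},
    {"slide": [0,0,2.3],"spin": 0},
    {"slide": [0,0,1],"spin": 0},
    {"slide": [0,0,0],"spin": 0},
    {"slide": [0,0,0],"spin": 0},
  ],
)

```text
time: 2.07
tcp_pos: [0.4917, 0.1887, 0.0699]
orientation: [3.141, 0.0, 2.882]
contact_force: [0.1, -0.1, 0.1]
finger_gap: 0.0598
grasp_force: 0.0
```

Call:
arm_command(
  commands=[
    {"slide": [0,0,0],"spin": 0},
    {"slide": [0,0,0],"spin": 0},
    {"slide": [0,0,0],"spin": 0},
    {"slide": [0,0,0],"spin": 0},
    {"slide": [0,0,0],"spin": 0},
    {"slide": [0,0,0],"spin": 0},
    {"slide": [0,0,0],"spin": 0},
    {"slide": [0,0,0],"spin": 0},
  ],
  grip=0,
  grip_force=30,
)

```text
time: 2.73
tcp_pos: [0.4925, 0.1874, 0.0705]
orientation: [3.141, 0.001, 2.88]
contact_force: [-1.4, -1.7, 6.4]
finger_gap: 0.012
grasp_force: 29.5
```

Call:
arm_command(
  commands=[
    {"slide": [0,0,-0.5],"spin": 0},
    {"slide": [0,0,-1],"spin": 0},
    {"slide": [0,0,-1.5],"spin": 0},
    {"slide": [0,0,-2],"spin": 0},
    {"slide": [0,0,-2],"spin": 0},
    {"slide": [0,0,-2],"spin": -0.06},
    {"slide": [0,0,-1],"spin": -0.06},
    {"slide": [0,0,0],"spin": 0},
    {"slide": [0,0,0],"spin": 0},
  ],
)

```text
time: 3.48
tcp_pos: [0.4919, 0.1876, 0.1698]
orientation: [3.141, 0.001, 2.998]
contact_force: [0.0, -0.4, -2.2]
finger_gap: 0.0119
grasp_force: 29.3
```

```bash
python3 - <<'E'
from rig import r
import cv2,numpy as np
s=r.read_state();print(s['time'],s['tcp_pos'],s['contact_force'],s['wrist_torque'],s['finger_gap'])
a=r.snapshot('scene')['pixels'][130:330,180:420];b=r.snapshot('wrist')['pixels'][120:360,180:460]
cv2.imwrite('pics/l1.png',np.hstack([cv2.resize(a,(400,333)),cv2.resize(b,(388,333))]))
E
```

```text
3.4833 [0.49194094 0.18759538 0.16982697] [ 0.02610705 -0.35712043 -2.18981249] [ 0.01304016  0.10092853 -0.03158724] 0.011871634329056437
```

View pics/l1.png

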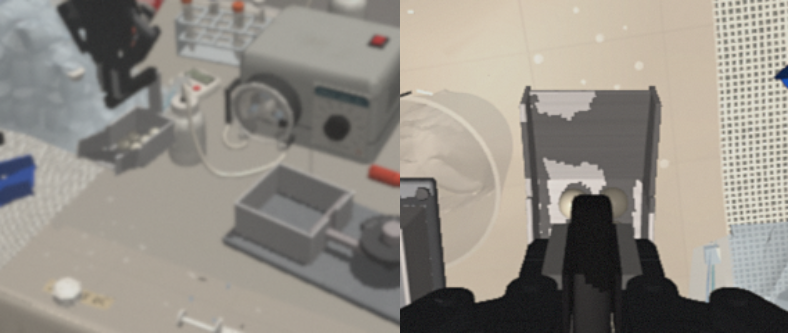

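The cup is level, with the balls in it at about (590,200). Carrying it over the far wall of the box.

Call:
arm_command(
  commands=[
    {"slide": [0,-1.2,0],"spin": 0},
    {"slide": [0,-2.3,0],"spin": 0},
    {"slide": [0,-2.5,0],"spin": 0},
    {"slide": [-1,-2.5,0],"spin": 0},
    {"slide": [-2,-2.5,0],"spin": 0},
    {"slide": [-2,-2.5,0],"spin": 0},
    {"slide": [-2,-2.0,0],"spin": 0},
    {"slide": [-2,-1.2,0],"spin": 0},
    {"slide": [-2,-0.7,0],"spin": 0},
    {"slide": [-1,0,0],"spin": 0},
  ],
)

```text
time: 4.42
tcp_pos: [0.5867, -0.0062, 0.1685]
orientation: [-3.139, -0.0, 2.994]
contact_force: [0.4, -1.0, -1.2]
finger_gap: 0.0118
grasp_force: 29.4
```

Call:
arm_command(
  commands=[
    {"slide": [0,0,0],"spin": 0},
    {"slide": [0,0,0.8],"spin": 0},
    {"slide": [0,0,0.9],"spin": 0},
    {"slide": [0,0,0.9],"spin": 0},
    {"slide": [0,0,0.8],"spin": 0},
    {"slide": [0,0,0.3],"spin": 0},
    {"slide": [0,0,0],"spin": 0},
    {"slide": [0,0,0],"spin": 0},
  ],
  grip_force=20,
)

```text
time: 5.08
tcp_pos: [0.5858, -0.0015, 0.1322]
orientation: [3.142, -0.0, 3.0]
contact_force: [0.1, 0.5, -1.5]
finger_gap: 0.012
grasp_force: 29.3
```

Call:
arm_command(
  commands=[
    {"slide": [0,0,0.6],"spin": 0},
    {"slide": [0.5,0,0.25],"spin": 0},
    {"slide": [0.5,0,0.2],"spin": 0},
    {"slide": [0.5,0,0.2],"spin": 0},
    {"slide": [0.45,0,0.28],"spin": 0},
    {"slide": [0.45,0,0.28],"spin": 0},
    {"slide": [0.45,0,0.28],"spin": 0},
    {"slide": [0,0,0],"spin": 0},
  ],
  grip=0,
  grip_force=20,
)

```text
time: 5.75
tcp_pos: [0.5584, 0.0022, 0.1146]
orientation: [3.14, 0.002, 3.0]
contact_force: [-7.0, -0.6, 14.8]
finger_gap: 0.0123
grasp_force: 39.5
```

```bash
python3 - <<'E'
from rig import r
import cv2,numpy as np
s=r.read_state();print(s['time'],s['tcp_pos'],s['contact_force'],s['wrist_torque'],s['finger_gap'])
a=r.snapshot('scene')['pixels'][130:330,270:510];b=r.snapshot('wrist')['pixels'][120:360,180:460]
cv2.imwrite('pics/p1.png',np.hstack([cv2.resize(a,(400,333)),cv2.resize(b,(388,333))]))
E
```

```text
5.75 [0.55838026 0.00224643 0.11459458] [-6.96871686 -0.60137781 14.84288291] [-0.00861705  1.13453753 -0.05739597] 0.01230380874649455
```

View pics/p1.png

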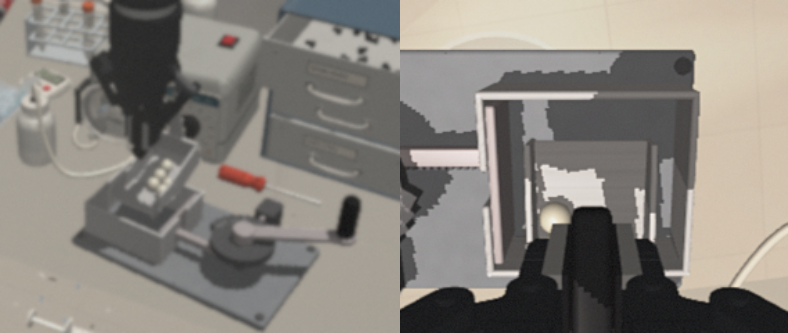

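The cup is tilted about 20°, with all the balls still in it and the lip inside the box. Continuing the tilt to about 42°.

Call:
arm_command(
  commands=[
    {"slide": [0.4,0,0.35],"spin": 0},
    {"slide": [0.4,0,0.35],"spin": 0},
    {"slide": [0.4,0,0.36],"spin": 0},
    {"slide": [0.35,0,0.4],"spin": 0},
    {"slide": [0.35,0,0.42],"spin": 0},
    {"slide": [0.3,0,0.43],"spin": 0},
    {"slide": [0.2,0,0.3],"spin": 0},
    {"slide": [0,0,0],"spin": 0},
    {"slide": [0,0,0],"spin": 0},
    {"slide": [0,0,0],"spin": 0},
  ],
)

```text
time: 6.68
tcp_pos: [0.532, 0.0061, 0.087]
orientation: [3.14, -0.004, 3.0]
contact_force: [-12.3, 0.3, 14.2]
finger_gap: 0.0118
grasp_force: 55.4
```

```bash
python3 - <<'E'
from rig import r
import cv2,numpy as np
s=r.read_state();print(s['time'],s['tcp_pos'],s['contact_force'],s['wrist_torque'],s['finger_gap'])
a=r.snapshot('scene')['pixels'][130:330,270:510];b=r.snapshot('wrist')['pixels'][120:360,180:460]
cv2.imwrite('pics/p2.png',np.hstack([cv2.resize(a,(400,333)),cv2.resize(b,(388,333))]))
E
```

```text
6.6833 [0.5320237  0.0060502  0.08700358] [-12.29906897   0.27705322  14.17310195] [ 0.08619593  2.19489344 -0.02068036] 0.011835053237463705
```

View pics/p2.png

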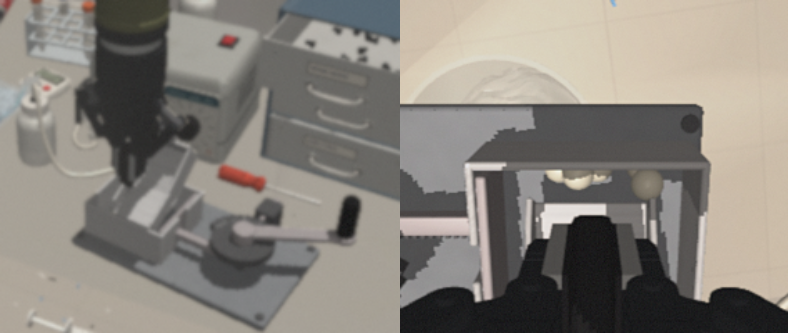

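The cup looks empty, with balls showing at the near inner wall of the box around (580,175) and (648,183). Lifting it straight up and looking.

Call:
arm_command(
  commands=[
    {"slide": [0,0,0],"spin": 0},
    {"slide": [0,0,0],"spin": 0},
    {"slide": [0,0,-0.5],"spin": 0},
    {"slide": [0,0,-1],"spin": 0},
    {"slide": [0,0,-1.5],"spin": 0},
    {"slide": [0,0,-2],"spin": 0},
    {"slide": [0,0,-2.5],"spin": 0},
    {"slide": [0,0,-2.5],"spin": 0},
    {"slide": [0,0,-1],"spin": 0},
    {"slide": [0,0,0],"spin": 0},
  ],
)

```text
time: 7.62
tcp_pos: [0.5363, 0.0057, 0.1985]
orientation: [3.139, 0.006, 3.0]
contact_force: [0.2, 0.1, -1.8]
finger_gap: 0.0121
grasp_force: 53.3
```

```bash
python3 - <<'E'
from rig import r
import cv2,numpy as np
s=r.read_state();print(s['time'],s['tcp_pos'],s['contact_force'],s['wrist_torque'],s['finger_gap'],s['q'])
a=r.snapshot('scene')['pixels'][100:330,270:510];b=r.snapshot('wrist')['pixels'][100:360,180:460]
cv2.imwrite('pics/p3.png',np.hstack([cv2.resize(a,(400,383)),cv2.resize(b,(400,371+12))]))
E
```

```text
7.6167 [0.53626042 0.0056712  0.19847084] [ 0.24374425  0.12819881 -1.78368887] [-0.06139667  0.04055994  0.01572842] 0.012084949295156529 [-0.53656929  0.07557011  0.50474538  1.76894357 -0.03902389  1.30035423
  1.40604757]
```

View pics/p3.png

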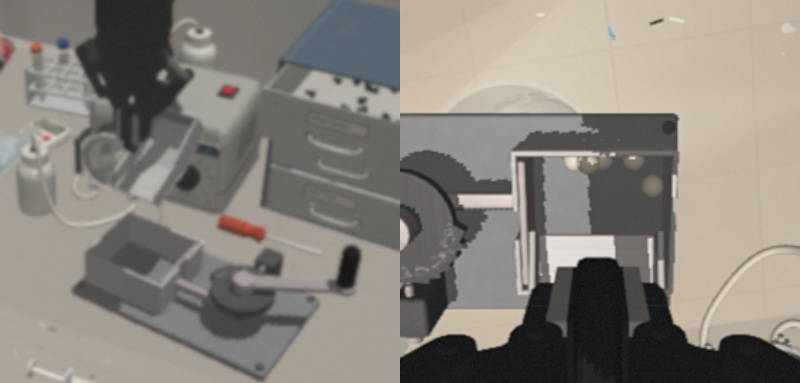

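All five balls are in the box, at (572,162), (587,163), (603,163), (633,162) and (652,186). The cup is empty but still tilted in the fingers. I'll carry it to free table and set it down on its lip.

Call:
arm_command(
  commands=[
    {"slide": [1.0,1.2,0],"spin": 0},
    {"slide": [1.5,2,0],"spin": 0},
    {"slide": [1.5,2,0],"spin": 0},
    {"slide": [1.5,2,0],"spin": 0},
    {"slide": [1.5,2,0],"spin": 0},
    {"slide": [1.5,2,0],"spin": 0},
    {"slide": [1.0,1.3,0],"spin": 0},
    {"slide": [0.6,0.6,1],"spin": 0},
    {"slide": [0,0,2],"spin": 0},
    {"slide": [0,0,2],"spin": 0},
  ],
)

```text
time: 8.55
tcp_pos: [0.452, 0.1495, 0.1432]
orientation: [-3.141, -0.0, 3.001]
contact_force: [0.5, -0.3, -1.8]
finger_gap: 0.0118
grasp_force: 53.3
```

Call:
arm_command(
  commands=[
    {"slide": [0,0,2],"spin": 0},
    {"slide": [0,0,2],"spin": 0},
    {"slide": [0,0,1.5],"spin": 0},
    {"slide": [0,0,1],"spin": 0},
    {"slide": [0,0,0.5],"spin": 0},
    {"slide": [0,0,0],"spin": 0},
    {"slide": [0,0,0],"spin": 0},
  ],
)

```text
time: 9.13
tcp_pos: [0.4528, 0.1494, 0.0753]
orientation: [-3.141, 0.0, 2.999]
contact_force: [-0.5, 0.0, -0.9]
finger_gap: 0.0121
grasp_force: 53.3
```

Call:
arm_command(
  commands=[
    {"slide": [0,0,0.4],"spin": 0},
    {"slide": [0,0,0.4],"spin": 0},
    {"slide": [0,0,0.3],"spin": 0},
    {"slide": [0,0,0],"spin": 0},
    {"slide": [0,0,0],"spin": 0},
  ],
)

```text
time: 9.55
tcp_pos: [0.4525, 0.1496, 0.0643]
orientation: [3.142, -0.0, 3.0]
contact_force: [-0.1, 1.0, -1.0]
finger_gap: 0.0117
grasp_force: 53.3
```

Call:
arm_command(
  commands=[
    {"slide": [0,0,0.3],"spin": 0},
    {"slide": [0,0,0.3],"spin": 0},
    {"slide": [0,0,0],"spin": 0},
    {"slide": [0,0,0],"spin": 0},
  ],
)

```text
time: 9.88
tcp_pos: [0.4534, 0.1498, 0.0592]
orientation: [3.141, 0.001, 3.0]
contact_force: [-1.7, -0.9, 4.2]
finger_gap: 0.0119
grasp_force: 54.0
```

Call:
arm_command(
  commands=[
    {"slide": [-0.3,0,0.15],"spin": 0},
    {"slide": [-0.4,0,0],"spin": 0},
    {"slide": [-0.5,0,0],"spin": 0},
    {"slide": [-0.5,0,0],"spin": 0},
    {"slide": [-0.5,0,0],"spin": 0},
    {"slide": [0,0,0],"spin": 0},
  ],
)

```text
time: 10.38
tcp_pos: [0.4747, 0.1466, 0.0579]
orientation: [3.141, -0.001, 2.999]
contact_force: [-2.7, -1.0, 9.5]
finger_gap: 0.0119
grasp_force: 59.8
```

Call:
arm_command(
  commands=[
    {"slide": [-0.5,0,-0.1],"spin": 0},
    {"slide": [-0.5,0,-0.1],"spin": 0},
    {"slide": [-0.5,0,-0.1],"spin": 0},
    {"slide": [-0.5,0,-0.1],"spin": 0},
    {"slide": [0,0,0],"spin": 0},
  ],
)

```text
time: 10.8
tcp_pos: [0.4956, 0.1433, 0.0609]
orientation: [-3.142, 0.002, 2.999]
contact_force: [-0.1, 1.0, -1.4]
finger_gap: 0.0122
grasp_force: 58.4
```

```bash
python3 - <<'E'
from rig import r
import cv2,numpy as np
g=r.snapshot('wrist')['pixels'];cv2.imwrite('pics/w4.png',g)
g=g.mean(2)
for c in((270,278),(286,298),(338,350)):print(c,[int(np.median(g[v:v+5,c[0]:c[1]])) for v in range(150,300,5)])
E
```

```text
(270, 278) [187, 185, 186, 187, 187, 188, 187, 186, 186, 185, 184, 184, 183, 183, 182, 181, 180, 92, 96, 91, 99, 131, 133, 131, 133, 133, 133, 134, 135, 26]
(286, 298) [184, 185, 185, 185, 184, 184, 183, 183, 183, 182, 181, 181, 180, 180, 179, 179, 176, 99, 99, 209, 205, 198, 202, 205, 201, 200, 98, 66, 65, 65]
(338, 350) [177, 178, 177, 177, 177, 177, 177, 177, 176, 176, 175, 174, 174, 174, 173, 173, 173, 98, 97, 99, 99, 96, 98, 99, 98, 98, 69, 66, 65, 65]
```

The lip row (about 235) shows the cup has rolled back to about 25°, with its ramp flat. Touching down and releasing.

Call:
arm_command(
  commands=[
    {"slide": [0,0,0.25],"spin": 0},
    {"slide": [-0.3,0,0.15],"spin": 0},
    {"slide": [-0.3,0,0],"spin": 0},
    {"slide": [0,0,0],"spin": 0},
  ],
)

```text
time: 11.18
tcp_pos: [0.5001, 0.1431, 0.0578]
orientation: [3.141, -0.001, 3.0]
contact_force: [-2.5, -0.3, 8.6]
finger_gap: 0.0121
grasp_force: 59.9
```

Call:
arm_command(
  commands=[
    {"slide": [0,0,0],"spin": 0},
    {"slide": [0,0,0],"spin": 0},
    {"slide": [0,0,0],"spin": 0},
    {"slide": [0,0,0],"spin": 0},
    {"slide": [0,0,0],"spin": 0},
    {"slide": [0,0,0],"spin": 0},
  ],
  grip=0.6,
)

```text
time: 11.68
tcp_pos: [0.5, 0.1428, 0.0567]
orientation: [-3.142, -0.0, 3.0]
contact_force: [0.4, 0.5, 0.0]
finger_gap: 0.0513
grasp_force: 0.0
```

```bash
python3 - <<'E'
from rig import r
import cv2,numpy as np
print(r.read_state()['tcp_pos'])
g=r.snapshot('wrist')['pixels'];cv2.imwrite('pics/w5.png',g)
g=g.mean(2)
for c in((270,278),(286,298),(338,350)):print(c,[int(np.median(g[v:v+5,c[0]:c[1]])) for v in range(150,300,5)])
E
```

```text
[0.49999932 0.14282365 0.05669439]
(270, 278) [180, 181, 182, 182, 182, 182, 181, 181, 180, 180, 179, 178, 179, 177, 176, 176, 175, 176, 134, 78, 74, 72, 71, 68, 72, 65, 64, 70, 84, 96]
(286, 298) [178, 180, 180, 179, 179, 179, 178, 178, 177, 177, 176, 175, 175, 174, 174, 174, 173, 173, 172, 88, 88, 88, 164, 162, 167, 166, 166, 164, 162, 163]
(338, 350) [173, 173, 172, 173, 172, 172, 172, 172, 171, 170, 170, 170, 170, 169, 169, 168, 168, 167, 167, 88, 87, 88, 87, 125, 88, 88, 87, 86, 87, 86]
```

Call:
arm_command(
  commands=[
    {"slide": [0,0,-2],"spin": 0},
    {"slide": [0,0,-3],"spin": 0},
    {"slide": [0,0,-3.5],"spin": 0},
    {"slide": [0,0,-3.5],"spin": 0},
    {"slide": [0,0,-2.5],"spin": 0},
    {"slide": [0,0,0],"spin": 0},
    {"slide": [0,0,0],"spin": 0},
  ],
)

```text
time: 12.32
tcp_pos: [0.5012, 0.1432, 0.2035]
orientation: [3.139, 0.003, 3.0]
contact_force: [-0.2, -0.7, -0.1]
finger_gap: 0.0515
grasp_force: 0.0
```

```bash
python3 - <<'E'
from rig import r
import cv2,numpy as np
s=r.read_state();print(s['tcp_pos'],s['orientation'])
g=r.snapshot('wrist')['pixels'];cv2.imwrite('pics/w6.png',g);h=g.mean(2)
cv2.imwrite('pics/s6.png',r.snapshot('scene')['pixels']);cv2.imwrite('pics/t6.png',r.snapshot('top')['pixels'])
for v in range(150,330,5):
    d=np.where(h[v,260:380]<45)[0]; e=np.where(np.abs(np.diff(h[v,260:380]))>30)[0]+260
    print(v,(d.min()+260,d.max()+260,len(d)) if len(d) else None,e[[0,-1]] if len(e) else '')
E
```

```text
[0.50118648 0.14320998 0.20353552] [3.13932808e+00 3.11610399e-03 2.99979999e+00]
150 None 
155 None 
160 None 
165 None 
170 None 
175 None 
180 None 
185 None 
190 None 
195 None 
200 None 
205 None [287 347]
210 None [289 346]
215 None [289 344]
220 None [289 344]
225 None [289 344]
230 None [289 347]
235 None [290 344]
240 None [290 343]
245 None [290 343]
250 (np.int64(311), np.int64(324), 14) [291 346]
255 (np.int64(311), np.int64(324), 5) [290 343]
260 (np.int64(311), np.int64(324), 6) [290 344]
265 (np.int64(311), np.int64(324), 7) [290 344]
270 (np.int64(311), np.int64(324), 6) [290 343]
275 (np.int64(311), np.int64(324), 6) [290 343]
280 (np.int64(311), np.int64(324), 6) [290 342]
285 (np.int64(310), np.int64(379), 10) [291 377]
290 (np.int64(310), np.int64(379), 11) [260 376]
295 (np.int64(310), np.int64(379), 11) [260 376]
300 (np.int64(260), np.int64(379), 12) [260 376]
305 (np.int64(260), np.int64(379), 15) [260 375]
310 (np.int64(260), np.int64(379), 17) [260 375]
315 (np.int64(260), np.int64(379), 18) [260 375]
320 (np.int64(260), np.int64(379), 20) [260 375]
325 (np.int64(260), np.int64(379), 20) [260 375]
```

```bash
python3 - <<'E'
import cv2,numpy as np
w=cv2.imread('pics/w6.png');s=cv2.imread('pics/s6.png')[150:330,180:420]
cv2.imwrite('pics/c6.png',np.hstack([cv2.resize(w[150:390,180:460],(400,343)),cv2.resize(s,(400,343),interpolation=2)]))
E
```

```text
(no output)
```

View pics/c6.png

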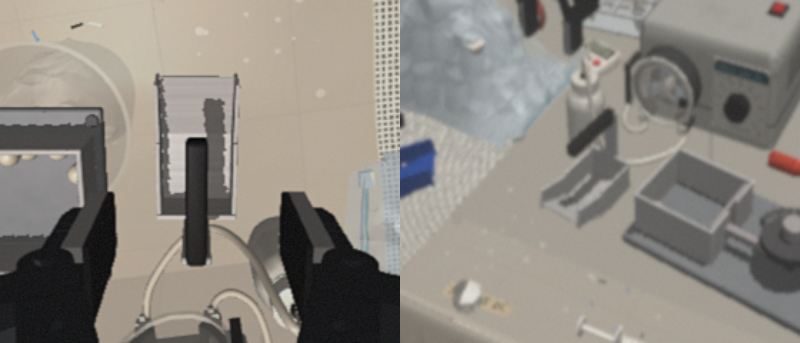

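The wrist and scene views show the cup standing upright and empty at about (195,150) in the wrist crop. Now the lever.

Call:
arm_command(
  commands=[
    {"slide": [-1.37,-3.59,0],"spin": 0},
    {"slide": [-1.37,-3.59,0],"spin": 0},
    {"slide": [-1.37,-3.59,0],"spin": 0},
    {"slide": [-1.37,-3.59,0],"spin": 0},
    {"slide": [-1.37,-3.59,0],"spin": 0},
    {"slide": [-1.37,-3.59,0],"spin": 0},
    {"slide": [-1.37,-3.59,0],"spin": 0},
    {"slide": [-1.37,-3.59,0],"spin": 0},
    {"slide": [-1.37,-3.59,0],"spin": 0},
    {"slide": [-1.37,-3.59,0],"spin": 0},
  ],
)

```text
time: 13.3
tcp_pos: [0.5844, -0.2333, 0.2]
orientation: [3.141, -0.003, 3.0]
contact_force: [1.5, 0.5, 0.4]
finger_gap: 0.0513
grasp_force: 0.0
```

Call:
arm_command(
  commands=[
    {"slide": [0,0,0],"spin": 0.12},
    {"slide": [0,0,0],"spin": 0.12},
    {"slide": [0,0,0],"spin": 0.12},
    {"slide": [0,0,0],"spin": 0.12},
    {"slide": [0,0,0],"spin": 0.12},
    {"slide": [0,0,0],"spin": 0.12},
    {"slide": [0,0,0],"spin": 0.12},
    {"slide": [0,0,0],"spin": 0.12},
    {"slide": [0,0,0],"spin": 0.12},
    {"slide": [0,0,0],"spin": 0},
  ],
)

```text
time: 14.13
tcp_pos: [0.5842, -0.2316, 0.2]
orientation: [-3.139, -0.001, 1.917]
contact_force: [-0.6, 0.6, 0.2]
finger_gap: 0.0514
grasp_force: 0.0
```

```bash
python3 - <<'E'
from rig import r
import cv2,numpy as np
s=r.read_state();print(s['time'],s['tcp_pos'],s['orientation'],s['q'])
from scipy.spatial.transform import Rotation as R
d=r.snapshot('wrist');T=d['T_tool_cam'];K=d['camera_matrix'];g=d['pixels'];cv2.imwrite('pics/w7.png',g);h=g.mean(2)
Rt=R.from_euler('xyz',s['orientation']).as_matrix()
def pj(w):
    c=T[:3,:3].T@(Rt.T@(np.array(w)-s['tcp_pos'])-T[:3,3]);u=K@c;return u[:2]/u[2]
p=pj((.586,-.232,.12));print(p,pj((.586,-.232,.07)))
u,v=p.round().astype(int)
m=(h<55).astype(np.uint8)
n,l,st,ce=cv2.connectedComponentsWithStats(m)
for i in range(1,n):
    if st[i,4]>150: print(st[i],ce[i].round(0))
for vv in range(v-40,v+50,6):print(vv,h[vv,u-36:u+40:4].astype(int))
E
```

```text
14.1333 [ 0.58417186 -0.23160746  0.1999874 ] [-3.13876090e+00 -1.13739008e-03  1.91659714e+00] [-0.32636036  0.36012247  0.8467816   1.54259372 -0.27170075  1.36501614
  0.89082784]
[320.66397602 241.75977408] [320.43813626 226.59822252]
[ 21   0  79  23 920] [70.  7.]
[547   0  43  22 658] [566.   8.]
[594   0  31  35 373] [610.  15.]
[359 128  28  25 187] [371. 142.]
[310 216  26  35 429] [322. 228.]
[    0   269   640   211 69099] [310. 409.]
[619 323  21  14 162] [629. 330.]
202 [208 208 207 207 209 209 209 208 224 212 222 213 195 193 194 196 194 195
 193]
208 [207 206 207 206 208 208 211  92  98  98  96 204 203 194 196 194 194 194
 197]
214 [207 207 207 207 208 208 210  92  99  93 104  95 213 208 208 208 209 208
 209]
220 [206 208 206 207 207 207 100  35  18  16  20  15 175 210 209 210 208 210
 208]
226 [206 209 208 207 207 208 163  18  22  24  14  23  49 210 210 208 208 208
 210]
232 [206 208 207 194 186 185 152  20  59  77  69  46  12 214 210 206 209 211
 210]
238 [207 208 193 186 185 186  79  56  70  75  76  75  41 215 208 210 211 210
 210]
244 [207 194 196 195 195 192 198  45  68  71  70  67  45 203 209 210 209 209
 210]
250 [194 197 196 196 195 194 198 196 117  55  70 171 189 190 188 188 208 209
 208]
256 [194 196 197 196 196 193 196 195 191 189 191 198 187 189 191 189 187 187
 187]
262 [194 192 195 195 195 192 195 187 189 189 191 191 196 193 199 188 186 185
 187]
268 [192 194 194 194 195 193 185 188 187 188 190 190 191 190 195 197 190 196
 187]
274 [191 191 191 192 193 184 188 187 187 188 189 190 188 189 189 186 193 195
 194]
280 [190 191 191 191 186 185 185 186 187 188 187 189 187 188 186 189 187 185
 189]
286 [ 86  95 172 188 185 186 184 187 186 188 187 187 188 186 185 187 185 184
 184]
```

The grip disc is centred at (322,241), against a prediction of (321,242). Descending and closing.

Call:
arm_command(
  commands=[
    {"slide": [-0.1,0.15,2],"spin": 0},
    {"slide": [0,0,3],"spin": 0},
    {"slide": [0,0,3],"spin": 0},
    {"slide": [0,0,2.5],"spin": 0},
    {"slide": [0,0,1.4],"spin": 0},
    {"slide": [0,0,0.5],"spin": 0},
    {"slide": [0,0,0],"spin": 0},
    {"slide": [0,0,0],"spin": 0},
  ],
)

```text
time: 14.85
tcp_pos: [0.5874, -0.2329, 0.0788]
orientation: [3.141, 0.001, 1.921]
contact_force: [0.6, -0.6, 0.1]
finger_gap: 0.0513
grasp_force: 0.0
```

Call:
arm_command(
  commands=[
    {"slide": [0,0,0],"spin": 0},
    {"slide": [0,0,0],"spin": 0},
    {"slide": [0,0,0],"spin": 0},
    {"slide": [0,0,0],"spin": 0},
    {"slide": [0,0,0],"spin": 0},
    {"slide": [0,0,0],"spin": 0},
    {"slide": [0,0,0],"spin": 0},
  ],
  grip=0,
  grip_force=30,
)

```text
time: 15.43
tcp_pos: [0.5878, -0.2327, 0.0794]
orientation: [3.139, 0.001, 1.92]
contact_force: [0.5, 0.9, 6.3]
finger_gap: 0.02
grasp_force: 29.5
```

Call:
arm_command(
  commands=[
    {"slide": [0,-0.33,0],"spin": 0.03},
    {"slide": [0,-0.33,0],"spin": 0.03},
    {"slide": [0.01,-0.33,0],"spin": 0.03},
    {"slide": [0,-0.33,0],"spin": 0.03},
    {"slide": [0.01,-0.33,0],"spin": 0.03},
    {"slide": [0,-0.33,0],"spin": 0.03},
    {"slide": [0.01,-0.33,0],"spin": 0.03},
    {"slide": [0,0,0],"spin": 0},
    {"slide": [0,0,0],"spin": 0},
  ],
)

```text
time: 16.18
tcp_pos: [0.5693, -0.238, 0.0795]
orientation: [3.132, 0.004, 1.711]
contact_force: [10.0, -1.5, -0.7]
finger_gap: 0.0199
grasp_force: 29.7
```

Call:
arm_command(
  commands=[
    {"slide": [0.01,-0.33,0],"spin": 0.03},
    {"slide": [0,0,0],"spin": 0},
    {"slide": [0,0,0],"spin": 0},
  ],
)

```text
time: 16.43
tcp_pos: [0.5653, -0.2387, 0.0795]
orientation: [3.134, 0.003, 1.68]
contact_force: [5.8, -2.1, 2.4]
finger_gap: 0.0201
grasp_force: 30.3
```

Call:
arm_command(
  commands=[
    {"slide": [0,-0.33,0],"spin": 0.03},
    {"slide": [0,0,0],"spin": 0},
    {"slide": [0,0,0],"spin": 0},
  ],
)

```text
time: 16.68
tcp_pos: [0.5624, -0.2391, 0.0796]
orientation: [3.133, 0.003, 1.65]
contact_force: [6.8, -1.1, 0.4]
finger_gap: 0.02
grasp_force: 30.2
```

Call:
arm_command(
  commands=[
    {"slide": [0,-0.33,0],"spin": 0.03},
    {"slide": [0,0,0],"spin": 0},
    {"slide": [0,0,0],"spin": 0},
  ],
)

```text
time: 16.93
tcp_pos: [0.5603, -0.2394, 0.0796]
orientation: [3.13, 0.004, 1.621]
contact_force: [10.8, -2.8, -1.0]
finger_gap: 0.0201
grasp_force: 30.0
```

Call:
arm_command(
  commands=[
    {"slide": [0,-0.33,0],"spin": 0.03},
    {"slide": [0,0,0],"spin": 0},
    {"slide": [0,0,0],"spin": 0},
  ],
)

```text
time: 17.18
tcp_pos: [0.5553, -0.2399, 0.0796]
orientation: [3.133, 0.003, 1.59]
contact_force: [6.3, -2.3, 2.6]
finger_gap: 0.0201
grasp_force: 30.6
```

Call:
arm_command(
  commands=[
    {"slide": [0,-0.22,0],"spin": 0.02},
    {"slide": [0,0,0],"spin": 0},
    {"slide": [0,0,0],"spin": 0},
  ],
)

```text
time: 17.43
tcp_pos: [0.5526, -0.2401, 0.0795]
orientation: [3.134, 0.003, 1.569]
contact_force: [5.8, -1.8, 2.7]
finger_gap: 0.0198
grasp_force: 30.7
```

Call:
arm_command(
  commands=[
    {"slide": [0,-0.22,0],"spin": 0.02},
    {"slide": [0,0,0],"spin": 0},
    {"slide": [0,0,0],"spin": 0},
  ],
)

```text
time: 17.68
tcp_pos: [0.5508, -0.2402, 0.0796]
orientation: [3.133, 0.003, 1.549]
contact_force: [7.2, -3.0, 1.6]
finger_gap: 0.0202
grasp_force: 30.6
```

Call:
arm_command(
  commands=[
    {"slide": [0,-0.22,0],"spin": 0.02},
    {"slide": [0,0,0],"spin": 0},
    {"slide": [0,0,0],"spin": 0},
  ],
)

```text
time: 17.93
tcp_pos: [0.5493, -0.2402, 0.0796]
orientation: [3.132, 0.003, 1.53]
contact_force: [10.2, -2.6, -0.9]
finger_gap: 0.0199
grasp_force: 30.4
```

Call:
arm_command(
  commands=[
    {"slide": [0,-0.22,0],"spin": 0.02},
    {"slide": [0,0,0],"spin": 0},
    {"slide": [0,0,0],"spin": 0},
  ],
)

```text
time: 18.18
tcp_pos: [0.5481, -0.2402, 0.0797]
orientation: [3.13, 0.004, 1.51]
contact_force: [12.1, -3.9, -1.4]
finger_gap: 0.0199
grasp_force: 30.2
```

Call:
arm_command(
  commands=[
    {"slide": [0,-0.22,0],"spin": 0.02},
    {"slide": [0,0,0],"spin": 0},
    {"slide": [0,0,0],"spin": 0},
  ],
)

```text
time: 18.43
tcp_pos: [0.5425, -0.2403, 0.0794]
orientation: [3.136, 0.002, 1.489]
contact_force: [3.2, -2.1, 5.2]
finger_gap: 0.0201
grasp_force: 31.3
```

The first click came at φ ≈ -1.57, which matches lever 0.37. Going on to the second.

Call:
arm_command(
  commands=[
    {"slide": [0,-0.33,0],"spin": 0.03},
    {"slide": [0.01,-0.33,0],"spin": 0.03},
    {"slide": [0,-0.33,0],"spin": 0.03},
    {"slide": [0.01,-0.33,0],"spin": 0.03},
    {"slide": [0,0,0],"spin": 0},
    {"slide": [0,0,0],"spin": 0},
  ],
)

```text
time: 18.93
tcp_pos: [0.531, -0.2391, 0.0794]
orientation: [3.132, 0.003, 1.369]
contact_force: [9.0, -4.7, -0.9]
finger_gap: 0.0199
grasp_force: 31.4
```

Call:
arm_command(
  commands=[
    {"slide": [0,-0.22,0],"spin": 0.02},
    {"slide": [0,0,0],"spin": 0},
    {"slide": [0,0,0],"spin": 0},
  ],
)

```text
time: 19.18
tcp_pos: [0.5286, -0.2387, 0.0795]
orientation: [3.133, 0.003, 1.349]
contact_force: [8.4, -4.2, 0.5]
finger_gap: 0.0197
grasp_force: 31.5
```

Call:
arm_command(
  commands=[
    {"slide": [0,-0.22,0],"spin": 0.02},
    {"slide": [0,0,0],"spin": 0},
    {"slide": [0,0,0],"spin": 0},
  ],
)

```text
time: 19.43
tcp_pos: [0.5281, -0.2386, 0.0796]
orientation: [3.129, 0.003, 1.33]
contact_force: [12.8, -6.3, -3.5]
finger_gap: 0.0202
grasp_force: 31.2
```

Call:
arm_command(
  commands=[
    {"slide": [0,-0.22,0],"spin": 0.02},
    {"slide": [0,0,0],"spin": 0},
    {"slide": [0,0,0],"spin": 0},
  ],
)

```text
time: 19.68
tcp_pos: [0.527, -0.2384, 0.0796]
orientation: [3.127, 0.004, 1.311]
contact_force: [14.9, -7.9, -5.8]
finger_gap: 0.0202
grasp_force: 31.0
```

Call:
arm_command(
  commands=[
    {"slide": [0,-0.22,0],"spin": 0.02},
    {"slide": [0,0,0],"spin": 0},
    {"slide": [0,0,0],"spin": 0},
  ],
)

```text
time: 19.93
tcp_pos: [0.5212, -0.2374, 0.0794]
orientation: [3.135, 0.002, 1.289]
contact_force: [5.2, -3.4, 5.7]
finger_gap: 0.0198
grasp_force: 32.1
```

Second click felt. On to the third.

Call:
arm_command(
  commands=[
    {"slide": [0,-0.33,0],"spin": 0.03},
    {"slide": [0.01,-0.33,0],"spin": 0.03},
    {"slide": [0,-0.33,0],"spin": 0.03},
    {"slide": [0.01,-0.33,0],"spin": 0.03},
    {"slide": [0,0,0],"spin": 0},
    {"slide": [0,0,0],"spin": 0},
  ],
)

```text
time: 20.43
tcp_pos: [0.5084, -0.2336, 0.0794]
orientation: [3.134, 0.002, 1.168]
contact_force: [4.3, -4.9, 5.8]
finger_gap: 0.0199
grasp_force: 32.1
```

Call:
arm_command(
  commands=[
    {"slide": [0,-0.22,0],"spin": 0.02},
    {"slide": [0,0,0],"spin": 0},
    {"slide": [0,0,0],"spin": 0},
  ],
)

```text
time: 20.68
tcp_pos: [0.5058, -0.2326, 0.0794]
orientation: [3.135, 0.002, 1.148]
contact_force: [2.5, -5.0, 5.5]
finger_gap: 0.0198
grasp_force: 32.2
```

Call:
arm_command(
  commands=[
    {"slide": [0,-0.22,0],"spin": 0.02},
    {"slide": [0,0,0],"spin": 0},
    {"slide": [0,0,0],"spin": 0},
  ],
)

```text
time: 20.93
tcp_pos: [0.5042, -0.2319, 0.0795]
orientation: [3.134, 0.002, 1.128]
contact_force: [4.5, -5.0, 3.5]
finger_gap: 0.02
grasp_force: 32.1
```

Call:
arm_command(
  commands=[
    {"slide": [0,-0.22,0],"spin": 0.02},
    {"slide": [0,0,0],"spin": 0},
    {"slide": [0,0,0],"spin": 0},
  ],
)

```text
time: 21.18
tcp_pos: [0.5029, -0.2313, 0.0795]
orientation: [3.133, 0.002, 1.108]
contact_force: [6.3, -6.7, 1.3]
finger_gap: 0.0201
grasp_force: 31.8
```

Call:
arm_command(
  commands=[
    {"slide": [0,-0.22,0],"spin": 0.02},
    {"slide": [0,0,0],"spin": 0},
    {"slide": [0,0,0],"spin": 0},
  ],
)

```text
time: 21.43
tcp_pos: [0.5017, -0.2308, 0.0796]
orientation: [3.131, 0.002, 1.088]
contact_force: [8.6, -7.8, -0.9]
finger_gap: 0.02
grasp_force: 31.6
```

Call:
arm_command(
  commands=[
    {"slide": [0,-0.22,0],"spin": 0.02},
    {"slide": [0,0,0],"spin": 0},
    {"slide": [0,0,0],"spin": 0},
  ],
)

```text
time: 21.68
tcp_pos: [0.5006, -0.2302, 0.0796]
orientation: [3.129, 0.002, 1.069]
contact_force: [11.6, -9.0, -2.9]
finger_gap: 0.0197
grasp_force: 31.4
```

Call:
arm_command(
  commands=[
    {"slide": [0,-0.17,0],"spin": 0.015},
    {"slide": [0,0,0],"spin": 0},
    {"slide": [0,0,0],"spin": 0},
  ],
)

```text
time: 21.93
tcp_pos: [0.4997, -0.2297, 0.0796]
orientation: [3.127, 0.003, 1.054]
contact_force: [12.5, -10.4, -5.3]
finger_gap: 0.0199
grasp_force: 31.3
```

Call:
arm_command(
  commands=[
    {"slide": [0,-0.17,0],"spin": 0.015},
    {"slide": [0,0,0],"spin": 0},
    {"slide": [0,0,0],"spin": 0},
  ],
)

```text
time: 22.18
tcp_pos: [0.4943, -0.2273, 0.0794]
orientation: [3.136, 0.002, 1.037]
contact_force: [1.6, -4.3, 7.0]
finger_gap: 0.0199
grasp_force: 32.5
```

Third click felt. Advancing slightly so it drops home in its seat.

Call:
arm_command(
  commands=[
    {"slide": [0,-0.28,0],"spin": 0.025},
    {"slide": [0,0,0],"spin": 0},
    {"slide": [0,0,0],"spin": 0},
    {"slide": [0,0,0],"spin": 0},
    {"slide": [0,0,0],"spin": 0},
  ],
)

```text
time: 22.6
tcp_pos: [0.4922, -0.2261, 0.0794]
orientation: [3.136, 0.001, 1.012]
contact_force: [2.7, -4.0, 5.7]
finger_gap: 0.0198
grasp_force: 32.3
```

```bash
python3 - <<'E'
from rig import r
import cv2,numpy as np
s=r.read_state();print(s['time'],s['tcp_pos'],s['contact_force'],s['grasp_force'])
print(np.arctan2(s['tcp_pos'][1]+.1293,s['tcp_pos'][0]-.548))
for n in('scene','top'):
    g=r.snapshot(n)['pixels'];cv2.imwrite(f'pics/f_{n}.png',g)
a=cv2.imread('pics/f_scene.png').astype(int);b=cv2.imread('pics/s6.png').astype(int)
print('cup diff',np.abs(a-b)[205:275,235:292].mean())
t=cv2.imread('pics/f_top.png')[205:265,325:390];print('bright px in box (balls)');
m=(cv2.resize(t,None,fx=2,fy=2).mean(2)>150).astype(np.uint8);print(cv2.connectedComponentsWithStats(m)[2])
E
```

```text
22.6 [ 0.49217471 -0.22612098  0.07941836] [ 2.74380301 -4.01562595  5.70042311] 32.27362604200607
-2.0938191577104233
cup diff 7.965664160401002
bright px in box (balls)
[[    0     0   130   120 15600]]
```

```bash
python3 -c "
from rig import r
print(r.sign_off())"
```

```text
the job is handed in; nothing more can be done
None
```

I handed the job in at about 22.6 s: all five balls are in the box, the cup stands upright and empty on the table, and the lever is past its third click, at about 0.9 rad by my estimate, still held in the fingers. I last saw the balls and the cup before working the lever, and the hand-in gave no verdict.

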